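# Put the calibration weights away in their nests

### The arm

A 7-joint arm with a two-finger parallel gripper is mounted at the origin on a cart in front of the work surface, level with it; the furniture and walls round the work are solid. World frame = base frame: x ahead of the robot, y to its left, z up, the work surface at z = 0. Lengths are in m, angles in rad, forces in N, time in s.
With the tool pointing down it reaches from about 0.4 to 0.875 m from the base axis. Payload 19.3 kg.
Tool frame: the origin (TCP) lies at the very end of the fingers, on their centre line; the grasp point (between the pads) lies 19 mm behind it; z points along the fingers, y is the line along which they close (so a half turn about z gives the same grasp; the last joint's range is limited). The gripper opens to 85 mm and grips with 20 to 120 N. Pads are 22 mm wide; open, the fingers measure 114 mm over their backs; the gripper's body (76 mm by 85 mm) begins 54 mm behind the grasp point. The pads swing forward as they close: fully open they stand 13 mm farther back than shut.
Start: joints at [1.137, 0.521, -0.036, 1.599, 0.021, 1.021, -0.113], TCP at [0.222, -0.584, 0.231] pointing down, gripper open.
Joint ranges: [-2.91, 2.91], [-0.3, 2.13], [-1.5, 1.42], [0.17, 2.43], [-1.26, 4.41], [0.16, 1.93], [-2.52, 2.52]. Speed limits (rad/s): [1.89, 1.89, 2.39, 2.39, 3.01, 3.01, 3.01].

### API

Orientations are given as [roll, pitch, yaw] about the fixed x, y, z axes, in that order (R = Rz(yaw) Ry(pitch) Rx(roll)).
In Python, from workcell import monitor, optics, job_done gives the robot as it stands.
- The arm moves only by the shell command python3 -m handwheel 'ROWS' [FORCE]. ROWS is JSON, a list of rows, each an object of numbers: "dx", "dy", "dz": the shift along the tool's x, y, z in cm; "wx", "wy", "wz": the turn, a rotation vector about the tool's x, y, z in rad; "claw": the opening in per cent of the stroke, from 0 (shut) to 100 (fully open). A call has 1 to 8 rows; each row shifts and turns the commanded pose from where the row before left it, along the tool's axes as they then stand; what a row does not reach is not made up. A row lasts 1/8 s, in which the tool goes at most 62.5 mm and 10.7 degrees, less where a joint would pass 70% of its speed; a pose out of reach is approached as far as the arm can. A call with a gripper value outside its range is refused whole. The fingers move at their own pace and stop on an object; FORCE is the grip in N (left out, the last holds). Time passes only in rows, so rows that do not move let the fingers close. It gives the time, the measured TCP pose, the force, the opening and the grip force at its end, in the units of the state.
- monitor.observe(): the state, without advancing time (a new reading comes with each control period).
- optics.grab_frame(name): name is "side" or "top"; returns a dict with "frame" (420x560x3 uint8, blue, green, red), "fovy" (degrees; the focal length in pixels is half the picture's height over the tangent of half this angle, whatever the lens; pixels are square), "cx", "cy" (the principal point, pixels), "R" (3x3) and "t" (3): a world point X has camera coordinates R X + t. Camera axes: x right, y down, z forward; pixel columns grow to the right and rows downward; lengths in m; the calibration is good to about 2 mm. A picture is of the moment at which its call begins. There is no depth.
- job_done(): hands the job in; it is judged then, once.
Trained networks look in the newest picture that a camera, given by its name, has taken for a name from the list of things; names that differ only in an ending like _2 or _b are one class to them, and where a whole thing is asked for, a point or a joint stands for the part that bears it (a point fixed in the world has none). Each returns a list of dicts, best first, with "p" (0 to 1); they miss things now and then, are a little off and sometimes report something else, mostly with a low value. They report only what shows in the picture. A call takes as long as a camera call. They do not tell look-alikes from the thing itself.
- optics.masks_of(name, camera): "region" (420x560 bool, what is visible of it) and "rect" ([left, top, width, height] in pixels, round what is visible of it).
The state is a dict: "clock": time; "qpos": joint angles; "qd": joint speeds; "joint_efforts": joint torques, N m; "position": TCP position; "tool_rot": TCP orientation; "force": force on the tool from outside, world axes, zero at the start; "moment": the same for the moment, N m; "grip_width": finger opening in m; "finger_force": force on a finger pad.
Only numpy, scipy, OpenCV 4.12 (cv2) and the standard library are available. Lean on these libraries where they do the work, as an engineer would, in place of code of your own. Each camera call takes 0.05 s, during which the arm holds its last target. There are 200 camera calls.

### The job

Put the four knobbed calibration weights away: stand each one upright in the round nest made for it, flat inside the rim, the largest weight in the widest nest and so on down to the smallest weight in the narrowest nest. Do not shift or tip the two sample vials that stand among them, and leave everything released and at rest.

Things in the scene. Friction and masses are not known exactly. Their poses are not given: they have to be found in the camera images.
- weight_200_mid (a point): Calibration weight, the largest of the four; plain steel; weighs about 200 g. An upright metal cylinder with a rounded shoulder, a neck and a round knob on top, 34 mm across the body, 51 mm high. Loose, standing on the worktop. The point is its centre, half-way up (25.5 mm above its foot); z up along its axis.
- weight_100_mid (a point): Calibration weight, the second largest; brass coloured; about 100 g. An upright metal cylinder with a rounded shoulder, a neck and a round knob on top, 27 mm across the body, 42 mm high. Loose, standing on the worktop. The point is its centre, half-way up (21 mm above its foot); z up along its axis.
- weight_50_mid (a point): Calibration weight, the second smallest; plain steel; about 50 g. An upright metal cylinder with a rounded shoulder, a neck and a round knob on top, 21 mm across the body, 36 mm high. Loose, standing on the worktop. The point is its centre, half-way up (18 mm above its foot); z up along its axis.
- weight_20_mid (a point): Calibration weight, the smallest; plain steel; about 20 g. An upright metal cylinder with a rounded shoulder, a neck and a round knob on top, 17 mm across the body, 30 mm high. Loose, standing on the worktop. The point is its centre, half-way up (15 mm above its foot); z up along its axis.
- nest_xl_floor (a point): The widest of four low round nests, fixed to the worktop: a round aluminium rim 3.5 mm wide round a flat grey felt-lined recess 58 mm across (65 mm across the rim outside). The point is the centre of the recess floor, 4 mm above the worktop; the rim stands 2 mm above this floor (6 mm above the worktop), so fingers that hold a weight 3 mm or more above its foot stay clear of the rim. Meant for the 34 mm weight. z up.
- nest_l_floor (a point): The second widest of four low round nests, fixed to the worktop: a round aluminium rim 3.5 mm wide round a flat grey felt-lined recess 48 mm across (55 mm across the rim outside). The point is the centre of the recess floor, 4 mm above the worktop; the rim stands 2 mm above this floor (6 mm above the worktop), so fingers that hold a weight 3 mm or more above its foot stay clear of the rim. Meant for the 27 mm weight. z up.
- nest_m_floor (a point): The second narrowest of four low round nests, fixed to the worktop: a round aluminium rim 3.5 mm wide round a flat grey felt-lined recess 40 mm across (47 mm across the rim outside). The point is the centre of the recess floor, 4 mm above the worktop; the rim stands 2 mm above this floor (6 mm above the worktop), so fingers that hold a weight 3 mm or more above its foot stay clear of the rim. Meant for the 21 mm weight. z up.
- nest_s_floor (a point): The narrowest of four low round nests, fixed to the worktop: a round aluminium rim 3.5 mm wide round a flat grey felt-lined recess 33 mm across (40 mm across the rim outside). The point is the centre of the recess floor, 4 mm above the worktop; the rim stands 2 mm above this floor (6 mm above the worktop), so fingers that hold a weight 3 mm or more above its foot stay clear of the rim. Meant for the 17 mm weight. z up.
- vial_dark_mid (a point): Bystander, to be left alone: upright sample vial with a black cap and dark grey contents, 24 mm across, 60 mm high, loose, standing among the weights. The point is its centre, half-way up; z up along its axis.
- vial_light_mid (a point): Bystander, to be left alone: upright sample vial with a white cap and pale contents, 24 mm across, 60 mm high, loose, standing among the weights. The point is its centre, half-way up; z up along its axis.
Things that resemble listed ones, but are neither listed nor needed, are in the scene too. Leave any blue or pink look-alike of the part that bears vial_light_mid alone.

How it is judged:
At the end, for the whole second after the job is handed in: Each weight stands upright (within 0.04 rad) on the floor of the nest of its own size rank (height within 1 to 2 mm), wholly inside the rim (centres within 13.5, 12, 11 and 9.5 mm from the largest to the smallest), at rest and not held; both vials stand upright within 15 mm of where they stood (horizontal distance between weight_200_mid and nest_xl_floor below 0.0135 m and z of weight_200_mid in the frame of nest_xl_floor between 0.0235 and 0.0267 m and angle between each of weight_200_mid, weight_100_mid, weight_50_mid, weight_20_mid's own z axis and vertical below 0.04 rad and linear speed of each of weight_200, weight_100, weight_50, weight_20 below 0.02 m/s and horizontal distance between weight_100_mid and nest_l_floor below 0.012 m and z of weight_100_mid in the frame of nest_l_floor between 0.019 and 0.0222 m and horizontal distance between weight_50_mid and nest_m_floor below 0.011 m and z of weight_50_mid in the frame of nest_m_floor between 0.016 and 0.0192 m and horizontal distance between weight_20_mid and nest_s_floor below 0.0095 m and z of weight_20_mid in the frame of nest_s_floor between 0.013 and 0.0162 m and distance of each of vial_dark_mid, vial_light_mid from where it was at the start of the episode below 0.015 m and angle between each of vial_dark_mid, vial_light_mid's own z axis and vertical below 0.1 rad); the robot touches nothing.
It fails at once if the vial with the black cap is shifted by more than 15 mm or tipped (distance of vial_dark_mid from where it was at the start of the episode above 0.015 m or angle between vial_dark_mid's own z axis and vertical above 0.35 rad).
It fails at once if the vial with the white cap is shifted by more than 15 mm or tipped (distance of vial_light_mid from where it was at the start of the episode above 0.015 m or angle between vial_light_mid's own z axis and vertical above 0.35 rad).
It also fails if it takes over 96 s, if anything falls off the work surface, if the arm or the gripper's body presses on something with over 40 N, if the wrist force passes 120 N, or if a joint passes its speed limit or range.

## Working session

There is one attempt and no reset: what is moved stays moved. The work goes in short steps, Python scripts to look and compute and a shell command to move; the robot and the scene stay as the last step left them, time stands still between calls to the robot, and variables do not carry over. Pictures are saved under pics/ and viewed, at most 14 in all, crops included, and the job is handed in when it is done.

```bash
mkdir -p pics; cat > h.py <<'E'
import numpy as np, cv2
from workcell import monitor, optics, job_done
def K(f):
    h=f["frame"].shape[0]; return h/2/np.tan(np.radians(f["fovy"])/2)
def proj(f,X):
    c=np.array(f["R"])@np.array(X)+np.array(f["t"]); k=K(f); return np.array([f["cx"]+k*c[0]/c[2], f["cy"]+k*c[1]/c[2]])
def back(f,u,v,z):
    R=np.array(f["R"]);t=np.array(f["t"]);k=K(f)
    d=R.T@np.array([(u-f["cx"])/k,(v-f["cy"])/k,1]); o=-R.T@t
    return o+d*(z-o[2])/d[2]
E
python3 - <<'E'
from h import *
for c in ("top","side"):
    f=optics.grab_frame(c); cv2.imwrite(f"pics/{c}0.png",f["frame"])
    R=np.array(f["R"]);print(c,f["fovy"],(-R.T@np.array(f["t"])).round(3),R[2].round(2))
    for n,z in [("weight_200_mid",.0255),("weight_100_mid",.021),("weight_50_mid",.018),("weight_20_mid",.015),("nest_xl_floor",.005),("nest_l_floor",.005),("nest_m_floor",.005),("nest_s_floor",.005),("vial_dark_mid",.03),("vial_light_mid",.03)]:
        for m in optics.masks_of(n,c)[:4]:
            x,y,w,h=m["rect"]; print(n,round(m["p"],2),m["rect"],back(f,x+w/2,y+h/2,z)[:2].round(4))
s=monitor.observe();print(s)
E
```

```text
top 56.00847377396939 [ 0.474 -0.07   1.015] [ 0.06  0.   -1.  ]
weight_200_mid 0.47 [151.0, 190.6, 13.3, 17.4] [0.5723 0.2434]
weight_50_mid 0.4 [279.3, 192.7, 9.6, 1.7] [ 0.5888 -0.0748]
weight_20_mid 0.4 [314.1, 246.6, 11.0, 4.8] [ 0.4488 -0.1649]
nest_l_floor 0.65 [154.4, 243.0, 23.9, 24.3] [0.4316 0.2244]
nest_m_floor 0.79 [221.2, 242.4, 21.3, 21.0] [0.4379 0.0577]
nest_m_floor 0.74 [206.0, 190.1, 24.6, 23.8] [0.5679 0.094 ]
vial_light_mid 0.63 [220.2, 243.1, 21.8, 20.2] [0.438  0.0564]
vial_light_mid 0.62 [380.8, 209.3, 18.7, 7.6] [ 0.5392 -0.34  ]
vial_light_mid 0.61 [343.3, 169.0, 9.8, 12.5] [ 0.6342 -0.2358]
side 43.10936079487928 [0.162 0.946 0.63 ] [ 0.29 -0.84 -0.46]
weight_200_mid 0.55 [293.8, 223.4, 14.2, 28.6] [ 0.4639 -0.0472]
weight_50_mid 0.66 [247.3, 219.0, 11.1, 14.8] [ 0.5917 -0.0745]
weight_20_mid 0.47 [318.5, 215.7, 10.5, 9.1] [ 0.4413 -0.1626]
weight_20_mid 0.35 [333.1, 169.2, 4.7, 11.5] [ 0.4811 -0.4405]
nest_xl_floor 0.65 [215.7, 265.6, 30.3, 16.5] [0.5684 0.1083]
nest_l_floor 0.66 [216.1, 260.0, 32.9, 23.7] [0.568  0.1003]
nest_l_floor 0.64 [259.6, 311.8, 2
[... 342 characters left out ...]
4]
{'clock': 1.1, 'qpos': array([ 1.13679312,  0.52139628, -0.03632008,  1.59949144,  0.02118972,
        1.02106899, -0.11281119]), 'qd': array([-0.00068708,  0.00102306, -0.00015184,  0.00185551,  0.00053521,
        0.00070397,  0.0013455 ]), 'joint_efforts': array([ 9.57883021e-04, -9.26843190e+01,  1.97775163e+00, -3.70243728e+01,
        1.78092287e-02,  1.98134221e-03,  1.29051596e-04]), 'position': array([ 0.22238875, -0.58410258,  0.23129594]), 'tool_rot': array([ 3.14157397e+00, -2.23323219e-05,  3.63760979e-01]), 'force': array([-0.02060423,  0.12507514, -0.55347143]), 'moment': array([ 0.02842243, -0.0480433 ,  0.01811552]), 'finger_force': 0.0, 'grip_width': 0.08572484862644293}
```

```bash
python3 - <<'E'
import cv2
a=cv2.imread('pics/top0.png')[120:320,110:430];cv2.imwrite('pics/t1.png',cv2.resize(a,(800,500),interpolation=cv2.INTER_CUBIC))
a=cv2.imread('pics/side0.png')[150:350,180:440];cv2.imwrite('pics/s1.png',cv2.resize(a,(780,600),interpolation=cv2.INTER_CUBIC))
E
```

```text
(no output)
```

View pics/t1.png

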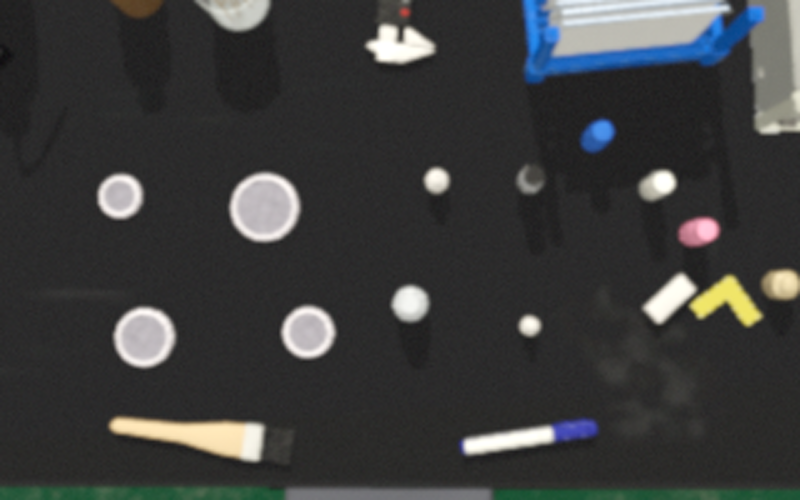

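View pics/s1.png

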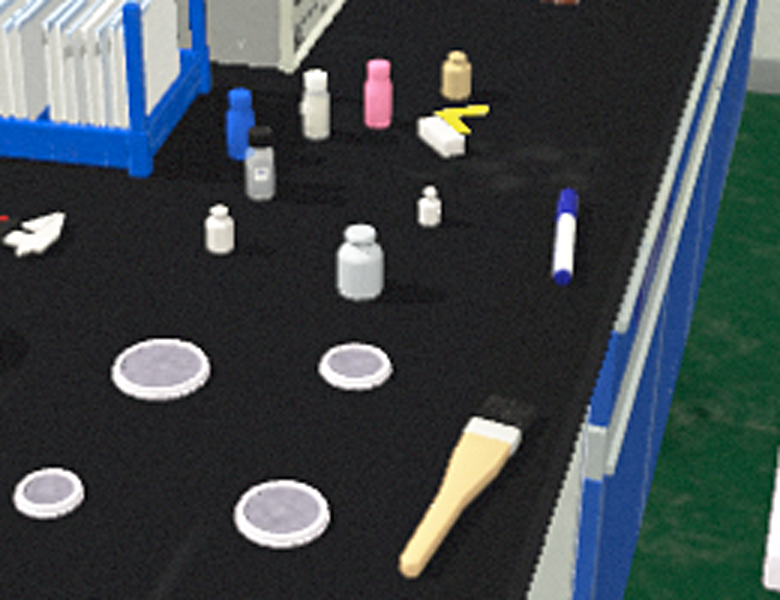

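The pictures show nests S (crop 120,196), XL (265,207), L (145,337) and M (308,332). The weights are 50 (436,180), 200 (410,303), 20 (530,326) and brass 100 (782,284). The dark vial is at (530,178) and the white one at (658,185); the blue and pink ones are look-alikes.

```bash
cat >> h.py <<'E'
from scipy.optimize import least_squares
W={"200":(.034,.051),"100":(.027,.042),"50":(.021,.036),"20":(.017,.030),"XL":(.065,.006),"L":(.055,.006),"M":(.047,.006),"S":(.040,.006),"vd":(.024,.06),"vl":(.024,.06)}
def pts(n,x,y):
    d,h=W[n];a=np.linspace(0,2*np.pi,40)
    prof=[(d/2,0),(d/2,h)] if h<.01 else [(d/2,0),(d/2,h*.58),(d*.4,h*.66),(d*.3,h*.78),(d*.3,h*.97),(d*.15,h)]
    if n[0]=="v": prof=[(d/2,0),(d/2,h*.7),(d*.4,h)]
    return np.array([[x+r*np.cos(t),y+r*np.sin(t),z] for r,z in prof for t in a])
def model(f,n,x,y):
    m=np.zeros((420*8,560*8),np.uint8)
    p=np.array([proj(f,q) for q in pts(n,x,y)])
    h=cv2.convexHull(p.astype(np.float32)); M=cv2.moments(h)
    return np.array([M["m10"]/M["m00"],M["m01"]/M["m00"]]),p.min(0),p.max(0)
def blob(f,uv,win=22,dark=False):
    g=f["frame"].max(2).astype(int); u,v=[int(round(c)) for c in uv]
    m=(g>75).astype(np.uint8); n,l,s,c=cv2.connectedComponentsWithStats(m)
    w=l[max(0,v-6):v+7,u-6:u+7]; k=[i for i in np.unique(w) if i]
    if not k: return None
    k=max(k,key=lambda i:(w==i).sum()); mm=(l==k).astype(np.uint8)
    h=cv2.convexHull(np.argwhere(mm)[:,::-1].astype(np.float32)); M=cv2.moments(h)
    if M["m00"]==0: return None
    return np.array([M["m10"]/M["m00"],M["m01"]/M["m00"]]),s[k]
def locate(fs,n,x0,verbose=True):
    out={}
    for c,f in fs.items():
        b=blob(f,model(f,n,*x0)[0])
        if b is None: print(n,c,"none"); continue
        r=least_squares(lambda q:model(f,n,*q)[0]-b[0],x0,diff_step=1e-3)
        _,lo,hi=model(f,n,*r.x)
        out[c]=r.x
        if verbose: print(n,c,r.x.round(4),"blob wh",b[1][2:4],"model wh",(hi-lo).round(1))
    return out
E
python3 - <<'E'
from h import *
fs={c:optics.grab_frame(c) for c in("top","side")}
px={"S":(120,196),"XL":(265,207),"L":(145,337),"M":(308,332),"50":(436,180),"200":(410,303),"20":(530,326),"100":(782,284),"vd":(530,178),"vl":(658,185)}
for n,(u,v) in px.items():
    x0=back(fs["top"],110+u/2.5,120+v/2.5,W[n][1]*.6)[:2]
    locate(fs,n,x0)
f=fs["top"]
for nm,u,v,z in [("pink",699,232,.03),("yel apex",732,280,.003),("yel tip",758,322,.003),("yel tip2",695,312,.003),("block",669,298,.01)]: print(nm,back(f,110+u/2.5,120+v/2.5,z)[:2].round(3))
E
```

```text
S top [0.5779 0.2501] blob wh [19 19] model wh [16.3 15.7]
S side [0.5781 0.2489] blob wh [24 17] model wh [21.8 16. ]
XL top [0.5672 0.1015] blob wh [30 29] model wh [25.6 25.3]
XL side [0.5671 0.1   ] blob wh [33 21] model wh [31.2 19.8]
L top [0.4335 0.2223] blob wh [26 26] model wh [22.2 21.7]
L side [0.433 0.221] blob wh [32 23] model wh [29.9 21.8]
M top [0.4391 0.0551] blob wh [23 22] model wh [18.7 18.5]
M side [0.4391 0.0532] blob wh [25 16] model wh [22.4 14.9]
50 top [ 0.5944 -0.075 ] blob wh [11 12] model wh [8.3 9.1]
50 side [ 0.5945 -0.0791] blob wh [10 17] model wh [ 9.1 16.2]
200 top [ 0.4686 -0.049 ] blob wh [16 15] model wh [13.7 13.7]
200 side [ 0.4694 -0.054 ] blob wh [16 26] model wh [15.  24.9]
20 top [ 0.4468 -0.1702] blob wh [10 10] model wh [7.4 6.9]
20 side [ 0.447  -0.1732] blob wh [ 8 14] model wh [ 7.1 13.1]
100 top [ 0.4899 -0.4254] blob wh [17 13] model wh [14.3 10.8]
100 side [ 0.49   -0.4293] blob wh [10 17] model wh [ 9.7 16.1]
vd top [ 0.5922 -0.1676] blob wh [11 12] model wh [11.1 11.4]
vd side [ 0.6162 -0.2055] blob wh [17 38] model wh [ 9.6 24.6]
vl top [ 0.5884 -0.2974] blob wh [16 14] model wh [14.1 11.3]
vl side [ 0.5891 -0.3015] blob wh [10 24] model wh [ 8.8 23.4]
pink [ 0.54  -0.339]
yel apex [ 0.493 -0.379]
yel tip [ 0.45  -0.405]
yel tip2 [ 0.46  -0.341]
block [ 0.474 -0.313]
```

```bash
python3 -m handwheel '[{"wz":0.182,"claw":55},{"wz":0.182,"claw":55},{"dx":4.4,"dy":-2.6,"claw":55},{"dx":4.4,"dy":-2.6,"claw":55},{"dx":4.5,"dy":-2.6,"claw":55},{"dx":4.5,"dy":-2.6,"claw":55},{"dx":4.5,"dy":-2.6,"claw":55},{"dx":4.5,"dy":-2.65,"claw":55}]' 25; python3 -m handwheel '[{"dz":4,"claw":55},{"dz":4,"claw":55},{"claw":55}]'
```

```text
schema error: expected keys dx, dy, dz, wx, wy, wz, claw
schema error: expected keys dx, dy, dz, wx, wy, wz, claw
```

```bash
python3 -m handwheel '[{"dx":0,"dy":0,"dz":0,"wx":0,"wy":0,"wz":0.182,"claw":55},{"dx":0,"dy":0,"dz":0,"wx":0,"wy":0,"wz":0.182,"claw":55},{"dx":4.4,"dy":-2.6,"dz":0,"wx":0,"wy":0,"wz":0,"claw":55},{"dx":4.4,"dy":-2.6,"dz":0,"wx":0,"wy":0,"wz":0,"claw":55},{"dx":4.5,"dy":-2.6,"dz":0,"wx":0,"wy":0,"wz":0,"claw":55},{"dx":4.5,"dy":-2.6,"dz":0,"wx":0,"wy":0,"wz":0,"claw":55},{"dx":4.5,"dy":-2.6,"dz":0,"wx":0,"wy":0,"wz":0,"claw":55},{"dx":4.5,"dy":-2.65,"dz":0,"wx":0,"wy":0,"wz":0,"claw":55}]' 25; python3 -m handwheel '[{"dx":0,"dy":0,"dz":4,"wx":0,"wy":0,"wz":0,"claw":55},{"dx":0,"dy":0,"dz":4,"wx":0,"wy":0,"wz":0,"claw":55},{"dx":0,"dy":0,"dz":0,"wx":0,"wy":0,"wz":0,"claw":55}]'
```

```text
clock: 2.2
position: [0.4918, -0.4267, 0.2314]
tool_rot: [3.141, -0.0, -0.0]
force: [0.5, -0.4, 0.5]
grip_width: 0.0469
finger_force: 0.0
clock: 2.58
position: [0.4893, -0.4266, 0.149]
tool_rot: [-3.139, 0.004, 0.0]
force: [-0.1, -1.2, 0.3]
grip_width: 0.0468
finger_force: 0.0
```

```bash
python3 -m handwheel '[{"dx":0,"dy":0,"dz":5,"wx":0,"wy":0,"wz":0,"claw":55},{"dx":0,"dy":0,"dz":5,"wx":0,"wy":0,"wz":0,"claw":55},{"dx":0,"dy":0,"dz":3,"wx":0,"wy":0,"wz":0,"claw":55},{"dx":0,"dy":0,"dz":1.2,"wx":0,"wy":0,"wz":0,"claw":55},{"dx":0,"dy":0,"dz":0,"wx":0,"wy":0,"wz":0,"claw":55}]'; python3 -m handwheel '[{"dx":0,"dy":0,"dz":0,"wx":0,"wy":0,"wz":0,"claw":20},{"dx":0,"dy":0,"dz":0,"wx":0,"wy":0,"wz":0,"claw":15},{"dx":0,"dy":0,"dz":0,"wx":0,"wy":0,"wz":0,"claw":10},{"dx":0,"dy":0,"dz":0,"wx":0,"wy":0,"wz":0,"claw":10}]' 25
```

```text
clock: 3.2
position: [0.4908, -0.4281, 0.0103]
tool_rot: [3.141, -0.001, -0.0]
force: [0.1, 0.2, -0.1]
grip_width: 0.0468
finger_force: 0.0
clock: 3.7
position: [0.4912, -0.4283, 0.0112]
tool_rot: [3.14, -0.002, -0.0]
force: [-0.9, 1.0, 8.8]
grip_width: 0.0252
finger_force: 24.2
```

```bash
python3 - <<'E'
from h import *
for c in ("side",):
    f=optics.grab_frame(c); u,v=proj(f,(.49,-.427,.03)).astype(int)
    a=f["frame"][v-50:v+50,u-60:u+60]; cv2.imwrite("pics/g100.png",cv2.resize(a,(720,600),interpolation=cv2.INTER_CUBIC))
E
```

```text
(no output)
```

View pics/g100.png

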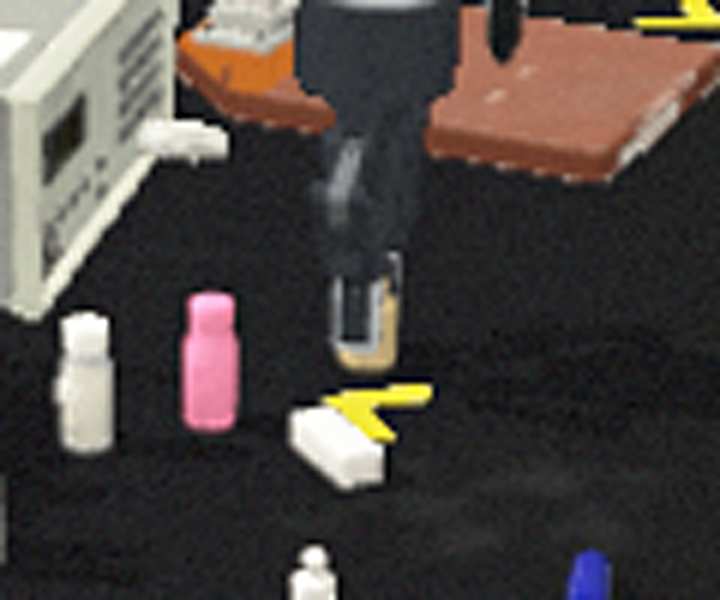

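```bash
python3 -m handwheel '[{"dx":0,"dy":0,"dz":-3,"wx":0,"wy":0,"wz":0,"claw":10},{"dx":0,"dy":0,"dz":-4,"wx":0,"wy":0,"wz":0,"claw":10},{"dx":0,"dy":0,"dz":-4,"wx":0,"wy":0,"wz":0,"claw":10},{"dx":-0.3,"dy":-3,"dz":0,"wx":0,"wy":0,"wz":0,"claw":10},{"dx":-0.5,"dy":-5,"dz":0,"wx":0,"wy":0,"wz":0,"claw":10},{"dx":-0.5,"dy":-5,"dz":0,"wx":0,"wy":0,"wz":0,"claw":10},{"dx":-0.5,"dy":-5,"dz":0,"wx":0,"wy":0,"wz":0,"claw":10},{"dx":-0.5,"dy":-5,"dz":0,"wx":0,"wy":0,"wz":0,"claw":10}]'
python3 -m handwheel '[{"dx":-0.4,"dy":-5,"dz":0,"wx":0,"wy":0,"wz":0,"claw":10},{"dx":-0.5,"dy":-5,"dz":0,"wx":0,"wy":0,"wz":0,"claw":10},{"dx":-0.5,"dy":-5,"dz":0,"wx":0,"wy":0,"wz":0,"claw":10},{"dx":-0.5,"dy":-5,"dz":0,"wx":0,"wy":0,"wz":0,"claw":10},{"dx":-0.5,"dy":-5,"dz":0,"wx":0,"wy":0,"wz":0,"claw":10},{"dx":-0.5,"dy":-5,"dz":0,"wx":0,"wy":0,"wz":0,"claw":10},{"dx":-0.4,"dy":-5,"dz":0,"wx":0,"wy":0,"wz":0,"claw":10},{"dx":0,"dy":0,"dz":0,"wx":0,"wy":0,"wz":0,"claw":10}]'
```

```text
clock: 4.75
position: [0.4676, -0.1963, 0.1205]
tool_rot: [3.141, -0.002, -0.0]
force: [1.5, -0.1, -1.3]
grip_width: 0.0255
finger_force: 25.4
clock: 5.75
position: [0.4345, 0.1562, 0.1203]
tool_rot: [-3.14, -0.002, 0.005]
force: [0.8, -0.4, -1.4]
grip_width: 0.0254
finger_force: 25.4
```

```bash
python3 -m handwheel '[{"dx":0,"dy":-3.4,"dz":0,"wx":0,"wy":0,"wz":0,"claw":10},{"dx":0,"dy":-3.4,"dz":0,"wx":0,"wy":0,"wz":0,"claw":10},{"dx":0,"dy":0,"dz":4,"wx":0,"wy":0,"wz":0,"claw":10},{"dx":0,"dy":0,"dz":4,"wx":0,"wy":0,"wz":0,"claw":10},{"dx":0,"dy":0,"dz":1,"wx":0,"wy":0,"wz":0,"claw":10},{"dx":0,"dy":0,"dz":0,"wx":0,"wy":0,"wz":0,"claw":10},{"dx":0,"dy":0,"dz":0,"wx":0,"wy":0,"wz":0,"claw":10}]'
```

```text
clock: 6.62
position: [0.4354, 0.2205, 0.0307]
tool_rot: [-3.141, -0.002, -0.001]
force: [-0.4, 0.1, -1.0]
grip_width: 0.0249
finger_force: 25.4
```

```bash
python3 -m handwheel '[{"dx":-0.1,"dy":0,"dz":0.8,"wx":0,"wy":0,"wz":0,"claw":10},{"dx":0,"dy":0,"dz":0.4,"wx":0,"wy":0,"wz":0,"claw":10},{"dx":0,"dy":0,"dz":0.3,"wx":0,"wy":0,"wz":0,"claw":10},{"dx":0,"dy":0,"dz":0,"wx":0,"wy":0,"wz":0,"claw":10},{"dx":0,"dy":0,"dz":0,"wx":0,"wy":0,"wz":0,"claw":10}]'
```

```text
clock: 7.25
position: [0.4337, 0.2204, 0.0146]
tool_rot: [-3.141, -0.0, -0.0]
force: [-2.4, -1.7, 8.7]
grip_width: 0.0252
finger_force: 26.9
```

```bash
python3 -m handwheel '[{"dx":0,"dy":0,"dz":0,"wx":0,"wy":0,"wz":0,"claw":50},{"dx":0,"dy":0,"dz":0,"wx":0,"wy":0,"wz":0,"claw":50},{"dx":0,"dy":0,"dz":0,"wx":0,"wy":0,"wz":0,"claw":50},{"dx":0,"dy":0,"dz":-4,"wx":0,"wy":0,"wz":0,"claw":60},{"dx":0,"dy":0,"dz":-5,"wx":0,"wy":0,"wz":0,"claw":60}]' && python3 -m handwheel '[{"dx":0.6,"dy":4.5,"dz":0,"wx":0,"wy":0,"wz":0,"claw":65},{"dx":0.6,"dy":4.5,"dz":0,"wx":0,"wy":0,"wz":0,"claw":65},{"dx":0.6,"dy":4.5,"dz":0,"wx":0,"wy":0,"wz":0,"claw":65},{"dx":0.6,"dy":4.5,"dz":0,"wx":0,"wy":0,"wz":0,"claw":65},{"dx":0.6,"dy":4.6,"dz":0,"wx":0,"wy":0,"wz":0,"claw":65},{"dx":0.5,"dy":4.6,"dz":0,"wx":0,"wy":0,"wz":0,"claw":65},{"dx":0,"dy":0,"dz":0,"wx":0,"wy":0,"wz":0,"claw":65},{"dx":0,"dy":0,"dz":0,"wx":0,"wy":0,"wz":0,"claw":65}]'
python3 - <<'E'
from h import *
fs={c:optics.grab_frame(c) for c in("top","side")}
f=fs["side"];u,v=proj(f,(.44,.15,.02)).astype(int)
cv2.imwrite("pics/p100.png",cv2.resize(f["frame"][v-60:v+60,u-80:u+80],(800,600),interpolation=cv2.INTER_CUBIC))
E
```

```text
clock: 7.88
position: [0.433, 0.22, 0.1047]
tool_rot: [3.14, 0.002, -0.0]
force: [0.9, -0.4, 0.7]
grip_width: 0.0513
finger_force: 0.0
clock: 8.88
position: [0.4684, -0.0512, 0.1042]
tool_rot: [-3.141, 0.0, -0.0]
force: [-0.3, 0.4, -0.2]
grip_width: 0.0557
finger_force: 0.0
```

View pics/p100.png

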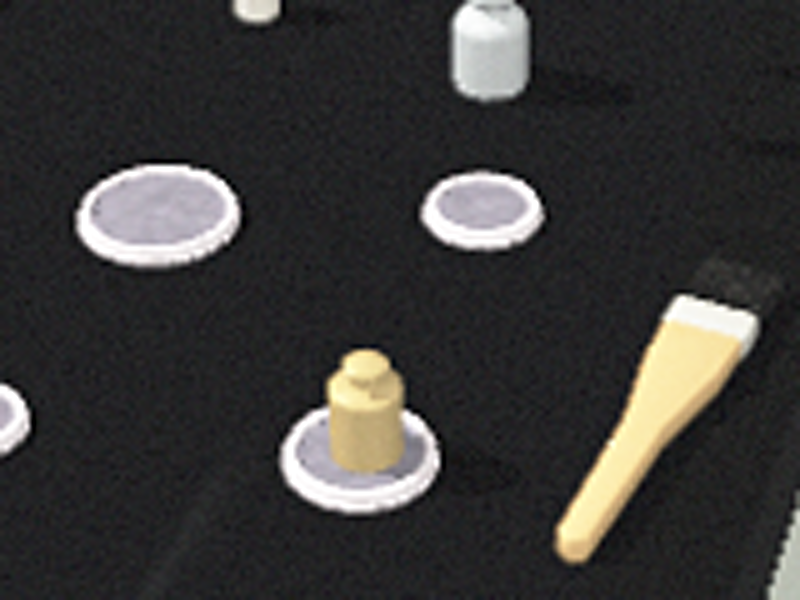

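The brass weight (366,455) stands upright and well centred in nest L. Next is the 200.

```bash
python3 -m handwheel '[{"dx":0.05,"dy":0,"dz":4.5,"wx":0,"wy":0,"wz":0,"claw":65},{"dx":0,"dy":0,"dz":3.7,"wx":0,"wy":0,"wz":0,"claw":65},{"dx":0,"dy":0,"dz":1,"wx":0,"wy":0,"wz":0,"claw":65},{"dx":0,"dy":0,"dz":0,"wx":0,"wy":0,"wz":0,"claw":65},{"dx":0,"dy":0,"dz":0,"wx":0,"wy":0,"wz":0,"claw":30},{"dx":0,"dy":0,"dz":0,"wx":0,"wy":0,"wz":0,"claw":20},{"dx":0,"dy":0,"dz":0,"wx":0,"wy":0,"wz":0,"claw":20},{"dx":0,"dy":0,"dz":0,"wx":0,"wy":0,"wz":0,"claw":20}]' 30
```

```text
clock: 9.98
position: [0.4698, -0.0516, 0.0137]
tool_rot: [-3.141, -0.002, -0.0]
force: [-1.5, 2.0, 7.7]
grip_width: 0.0328
finger_force: 28.9
```

```bash
python3 -m handwheel '[{"dx":0,"dy":0,"dz":-3,"wx":0,"wy":0,"wz":0,"claw":20},{"dx":0,"dy":0,"dz":-5,"wx":0,"wy":0,"wz":0,"claw":20},{"dx":2.4,"dy":-3.8,"dz":0,"wx":0,"wy":0,"wz":0,"claw":20},{"dx":2.4,"dy":-3.8,"dz":0,"wx":0,"wy":0,"wz":0,"claw":20},{"dx":2.4,"dy":-3.8,"dz":0,"wx":0,"wy":0,"wz":0,"claw":20},{"dx":2.5,"dy":-3.8,"dz":0,"wx":0,"wy":0,"wz":0,"claw":20},{"dx":0,"dy":0,"dz":0,"wx":0,"wy":0,"wz":0,"claw":20}]'; python3 -m handwheel '[{"dx":0,"dy":0,"dz":3,"wx":0,"wy":0,"wz":0,"claw":20},{"dx":0,"dy":0,"dz":3,"wx":0,"wy":0,"wz":0,"claw":20},{"dx":0,"dy":0,"dz":0.8,"wx":0,"wy":0,"wz":0,"claw":20},{"dx":0,"dy":0,"dz":0,"wx":0,"wy":0,"wz":0,"claw":20},{"dx":0,"dy":0,"dz":0.4,"wx":0,"wy":0,"wz":0,"claw":20},{"dx":0,"dy":0,"dz":0.3,"wx":0,"wy":0,"wz":0,"claw":20},{"dx":0,"dy":0,"dz":0,"wx":0,"wy":0,"wz":0,"claw":20}]'
```

```text
clock: 10.85
position: [0.5673, 0.104, 0.0932]
tool_rot: [-3.14, -0.002, 0.004]
force: [-1.0, -0.7, -2.3]
grip_width: 0.0323
finger_force: 31.1
clock: 11.72
position: [0.5664, 0.1004, 0.0177]
tool_rot: [-3.141, -0.001, -0.0]
force: [0.5, -0.2, -0.1]
grip_width: 0.0321
finger_force: 31.3
```

```bash
python3 -m handwheel '[{"dx":0,"dy":0,"dz":0.1,"wx":0,"wy":0,"wz":0,"claw":20},{"dx":0,"dy":0,"dz":0,"wx":0,"wy":0,"wz":0,"claw":60},{"dx":0,"dy":0,"dz":0,"wx":0,"wy":0,"wz":0,"claw":60},{"dx":0,"dy":0,"dz":0,"wx":0,"wy":0,"wz":0,"claw":60},{"dx":0,"dy":0,"dz":-4,"wx":0,"wy":0,"wz":0,"claw":60},{"dx":0,"dy":0,"dz":-5,"wx":0,"wy":0,"wz":0,"claw":60}]'; python3 -m handwheel '[{"dx":0.7,"dy":4.4,"dz":0,"wx":0,"wy":0,"wz":0,"claw":50},{"dx":0.7,"dy":4.4,"dz":0,"wx":0,"wy":0,"wz":0,"claw":50},{"dx":0.7,"dy":4.5,"dz":0,"wx":0,"wy":0,"wz":0,"claw":50},{"dx":0.7,"dy":4.5,"dz":0,"wx":0,"wy":0,"wz":0,"claw":50},{"dx":0,"dy":0,"dz":0,"wx":0,"wy":0,"wz":0,"claw":50},{"dx":0,"dy":0,"dz":0,"wx":0,"wy":0,"wz":0,"claw":50}]'
python3 - <<'E'
from h import *
f=optics.grab_frame("side");u,v=proj(f,(.56,.07,.02)).astype(int)
cv2.imwrite("pics/p200.png",cv2.resize(f["frame"][v-75:v+45,u-80:u+80],(640,480),interpolation=cv2.INTER_CUBIC))
E
```

```text
clock: 12.48
position: [0.5653, 0.1002, 0.1066]
tool_rot: [3.141, 0.002, -0.0]
force: [1.0, -0.0, 0.2]
grip_width: 0.0507
finger_force: 0.0
clock: 13.22
position: [0.5939, -0.0772, 0.1062]
tool_rot: [-3.141, 0.0, -0.0]
force: [0.2, 0.2, 0.6]
grip_width: 0.0428
finger_force: 0.0
```

View pics/p200.png

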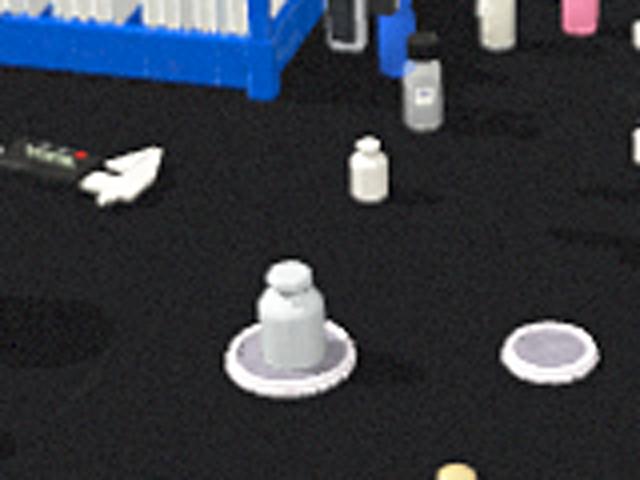

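The 200 (292,350) stands in nest XL. Next is the 50.

```bash
python3 -m handwheel '[{"dx":0.05,"dy":0,"dz":4.5,"wx":0,"wy":0,"wz":0,"claw":50},{"dx":0,"dy":0,"dz":4.2,"wx":0,"wy":0,"wz":0,"claw":50},{"dx":0,"dy":0,"dz":1,"wx":0,"wy":0,"wz":0,"claw":50},{"dx":0,"dy":0,"dz":0,"wx":0,"wy":0,"wz":0,"claw":50},{"dx":0,"dy":0,"dz":0,"wx":0,"wy":0,"wz":0,"claw":20},{"dx":0,"dy":0,"dz":0,"wx":0,"wy":0,"wz":0,"claw":5},{"dx":0,"dy":0,"dz":0,"wx":0,"wy":0,"wz":0,"claw":5},{"dx":0,"dy":0,"dz":0,"wx":0,"wy":0,"wz":0,"claw":5}]' 22
```

```text
clock: 14.28
position: [0.5955, -0.0776, 0.0109]
tool_rot: [-3.142, -0.002, -0.0]
force: [-1.0, 1.6, 7.6]
grip_width: 0.0194
finger_force: 21.8
```

```bash
python3 -m handwheel '[{"dx":0,"dy":0,"dz":-3,"wx":0,"wy":0,"wz":0,"claw":5},{"dx":0,"dy":0,"dz":-5,"wx":0,"wy":0,"wz":0,"claw":5},{"dx":-3.9,"dy":-3.3,"dz":0,"wx":0,"wy":0,"wz":0,"claw":5},{"dx":-3.9,"dy":-3.3,"dz":0,"wx":0,"wy":0,"wz":0,"claw":5},{"dx":-3.9,"dy":-3.3,"dz":0,"wx":0,"wy":0,"wz":0,"claw":5},{"dx":-3.9,"dy":-3.2,"dz":0,"wx":0,"wy":0,"wz":0,"claw":5},{"dx":0,"dy":0,"dz":0,"wx":0,"wy":0,"wz":0,"claw":5}]'; python3 -m handwheel '[{"dx":0,"dy":0,"dz":3,"wx":0,"wy":0,"wz":0,"claw":5},{"dx":0,"dy":0,"dz":3,"wx":0,"wy":0,"wz":0,"claw":5},{"dx":0,"dy":0,"dz":0.8,"wx":0,"wy":0,"wz":0,"claw":5},{"dx":0,"dy":0,"dz":0,"wx":0,"wy":0,"wz":0,"claw":5},{"dx":0,"dy":0,"dz":0.4,"wx":0,"wy":0,"wz":0,"claw":5},{"dx":0,"dy":0,"dz":0.3,"wx":0,"wy":0,"wz":0,"claw":5},{"dx":0,"dy":0,"dz":0,"wx":0,"wy":0,"wz":0,"claw":5},{"dx":0,"dy":0,"dz":0,"wx":0,"wy":0,"wz":0,"claw":5}]'
```

```text
clock: 15.15
position: [0.4367, 0.0554, 0.0902]
tool_rot: [-3.141, -0.0, 0.004]
force: [0.3, -0.2, -1.1]
grip_width: 0.0195
finger_force: 21.9
clock: 16.15
position: [0.439, 0.0534, 0.0148]
tool_rot: [-3.141, -0.001, -0.0]
force: [0.1, -0.0, 6.1]
grip_width: 0.0196
finger_force: 22.6
```

```bash
python3 -m handwheel '[{"dx":0,"dy":0,"dz":0,"wx":0,"wy":0,"wz":0,"claw":45},{"dx":0,"dy":0,"dz":0,"wx":0,"wy":0,"wz":0,"claw":45},{"dx":0,"dy":0,"dz":0,"wx":0,"wy":0,"wz":0,"claw":45},{"dx":0,"dy":0,"dz":-4,"wx":0,"wy":0,"wz":0,"claw":45},{"dx":0,"dy":0,"dz":-5,"wx":0,"wy":0,"wz":0,"claw":45}]'; python3 -m handwheel '[{"dx":0.2,"dy":4.5,"dz":0,"wx":0,"wy":0,"wz":0,"claw":45},{"dx":0.2,"dy":4.5,"dz":0,"wx":0,"wy":0,"wz":0,"claw":45},{"dx":0.2,"dy":4.5,"dz":0,"wx":0,"wy":0,"wz":0,"claw":45},{"dx":0.2,"dy":4.5,"dz":0,"wx":0,"wy":0,"wz":0,"claw":45},{"dx":0,"dy":4.5,"dz":0,"wx":0,"wy":0,"wz":0,"claw":45},{"dx":0,"dy":0,"dz":0,"wx":0,"wy":0,"wz":0,"claw":45},{"dx":0,"dy":0,"dz":0,"wx":0,"wy":0,"wz":0,"claw":45}]'
python3 - <<'E'
from h import *
f=optics.grab_frame("side");u,v=proj(f,(.46,.03,.02)).astype(int)
cv2.imwrite("pics/p50.png",cv2.resize(f["frame"][v-75:v+45,u-80:u+80],(640,480),interpolation=cv2.INTER_CUBIC))
locate({"side":f},"20",(.447,-.1717))
E
```

```text
clock: 16.77
position: [0.4378, 0.0532, 0.1048]
tool_rot: [3.141, 0.002, -0.0]
force: [1.0, -0.1, 0.5]
grip_width: 0.0384
finger_force: 0.0
clock: 17.65
position: [0.4463, -0.1711, 0.1042]
tool_rot: [-3.141, 0.0, -0.0]
force: [0.5, -0.1, -0.0]
grip_width: 0.0388
finger_force: 0.0
20 side [ 0.4472 -0.1734] blob wh [ 8 14] model wh [ 7.1 13.1]
```

View pics/p50.png

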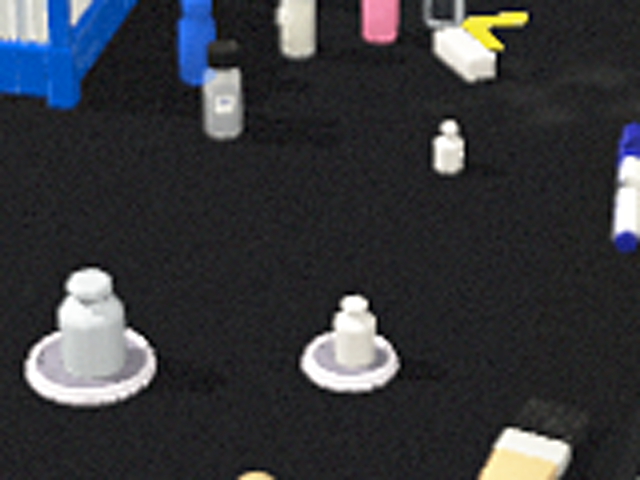

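The 50 (355,345) stands in nest M. Next is the 20.

```bash
python3 -m handwheel '[{"dx":0.05,"dy":0,"dz":4.5,"wx":0,"wy":0,"wz":0,"claw":45},{"dx":0,"dy":0,"dz":4.2,"wx":0,"wy":0,"wz":0,"claw":45},{"dx":0,"dy":0,"dz":1,"wx":0,"wy":0,"wz":0,"claw":45},{"dx":0,"dy":0,"dz":0,"wx":0,"wy":0,"wz":0,"claw":45},{"dx":0,"dy":0,"dz":0,"wx":0,"wy":0,"wz":0,"claw":15},{"dx":0,"dy":0,"dz":0,"wx":0,"wy":0,"wz":0,"claw":0},{"dx":0,"dy":0,"dz":0,"wx":0,"wy":0,"wz":0,"claw":0},{"dx":0,"dy":0,"dz":0,"wx":0,"wy":0,"wz":0,"claw":0}]' 20
```

```text
clock: 18.7
position: [0.4478, -0.1718, 0.0086]
tool_rot: [3.141, -0.002, -0.0]
force: [-0.3, 1.1, 9.9]
grip_width: 0.0156
finger_force: 20.5
```

```bash
python3 -m handwheel '[{"dx":0,"dy":0,"dz":-5,"wx":0,"wy":0,"wz":0,"claw":0},{"dx":0,"dy":0,"dz":-5,"wx":0,"wy":0,"wz":0,"claw":0},{"dx":1.3,"dy":-4.2,"dz":0,"wx":0,"wy":0,"wz":0,"claw":0},{"dx":1.3,"dy":-4.2,"dz":0,"wx":0,"wy":0,"wz":0,"claw":0},{"dx":1.3,"dy":-4.2,"dz":0,"wx":0,"wy":0,"wz":0,"claw":0},{"dx":1.3,"dy":-4.2,"dz":0,"wx":0,"wy":0,"wz":0,"claw":0},{"dx":1.3,"dy":-4.2,"dz":0,"wx":0,"wy":0,"wz":0,"claw":0},{"dx":1.3,"dy":-4.2,"dz":0,"wx":0,"wy":0,"wz":0,"claw":0}]'; python3 -m handwheel '[{"dx":1.3,"dy":-4.2,"dz":0,"wx":0,"wy":0,"wz":0,"claw":0},{"dx":1.3,"dy":-4.2,"dz":0,"wx":0,"wy":0,"wz":0,"claw":0},{"dx":1.3,"dy":-4.2,"dz":0,"wx":0,"wy":0,"wz":0,"claw":0},{"dx":1.3,"dy":-4.2,"dz":0,"wx":0,"wy":0,"wz":0,"claw":0},{"dx":0,"dy":0,"dz":0,"wx":0,"wy":0,"wz":0,"claw":0},{"dx":0,"dy":0,"dz":4,"wx":0,"wy":0,"wz":0,"claw":0},{"dx":0,"dy":0,"dz":4,"wx":0,"wy":0,"wz":0,"claw":0},{"dx":0,"dy":0,"dz":0,"wx":0,"wy":0,"wz":0,"claw":0}]'
```

```text
clock: 19.7
position: [0.5256, 0.0818, 0.1083]
tool_rot: [-3.141, -0.001, -0.0]
force: [0.6, -0.7, 0.1]
grip_width: 0.0157
finger_force: 19.9
clock: 20.7
position: [0.5757, 0.2471, 0.0258]
tool_rot: [3.14, 0.003, -0.001]
force: [-0.7, -0.4, 0.0]
grip_width: 0.0157
finger_force: 19.9
```

```bash
python3 -m handwheel '[{"dx":0.1,"dy":-0.2,"dz":0,"wx":0,"wy":0,"wz":0,"claw":0},{"dx":0,"dy":0,"dz":0.7,"wx":0,"wy":0,"wz":0,"claw":0},{"dx":0,"dy":0,"dz":0.4,"wx":0,"wy":0,"wz":0,"claw":0},{"dx":0,"dy":0,"dz":0.3,"wx":0,"wy":0,"wz":0,"claw":0},{"dx":0,"dy":0,"dz":0,"wx":0,"wy":0,"wz":0,"claw":0},{"dx":0,"dy":0,"dz":0,"wx":0,"wy":0,"wz":0,"claw":0}]'
```

```text
clock: 21.45
position: [0.5781, 0.2503, 0.0134]
tool_rot: [-3.142, -0.0, -0.0]
force: [0.2, -0.0, 0.0]
grip_width: 0.0155
finger_force: 19.9
```

```bash
python3 -m handwheel '[{"dx":0,"dy":0,"dz":0.15,"wx":0,"wy":0,"wz":0,"claw":0},{"dx":0,"dy":0,"dz":0,"wx":0,"wy":0,"wz":0,"claw":0}]';python3 -m handwheel '[{"dx":0,"dy":0,"dz":0,"wx":0,"wy":0,"wz":0,"claw":40},{"dx":0,"dy":0,"dz":0,"wx":0,"wy":0,"wz":0,"claw":40},{"dx":0,"dy":0,"dz":0,"wx":0,"wy":0,"wz":0,"claw":40},{"dx":0,"dy":0,"dz":-5,"wx":0,"wy":0,"wz":0,"claw":40},{"dx":0,"dy":0,"dz":-6,"wx":0,"wy":0,"wz":0,"claw":40},{"dx":0,"dy":0,"dz":-6,"wx":0,"wy":0,"wz":0,"claw":40},{"dx":0,"dy":0,"dz":-6,"wx":0,"wy":0,"wz":0,"claw":40},{"dx":0,"dy":0,"dz":0,"wx":0,"wy":0,"wz":0,"claw":40}]'
python3 - <<'E'
from h import *
for c,X in (("side",(.51,.12,.02)),):
    f=optics.grab_frame(c);u,v=proj(f,X).astype(int)
    cv2.imwrite("pics/end.png",cv2.resize(f["frame"][v-80:v+70,u-95:u+105],(800,600),interpolation=cv2.INTER_CUBIC))
E
```

```text
clock: 21.7
position: [0.5785, 0.2504, 0.0125]
tool_rot: [-3.141, -0.001, -0.0]
force: [-1.8, -1.3, 11.4]
grip_width: 0.0158
finger_force: 20.9
clock: 22.7
position: [0.5798, 0.251, 0.2467]
tool_rot: [-3.138, -0.007, -0.001]
force: [0.1, 0.4, -1.3]
grip_width: 0.034
finger_force: 0.0
```

View pics/end.png

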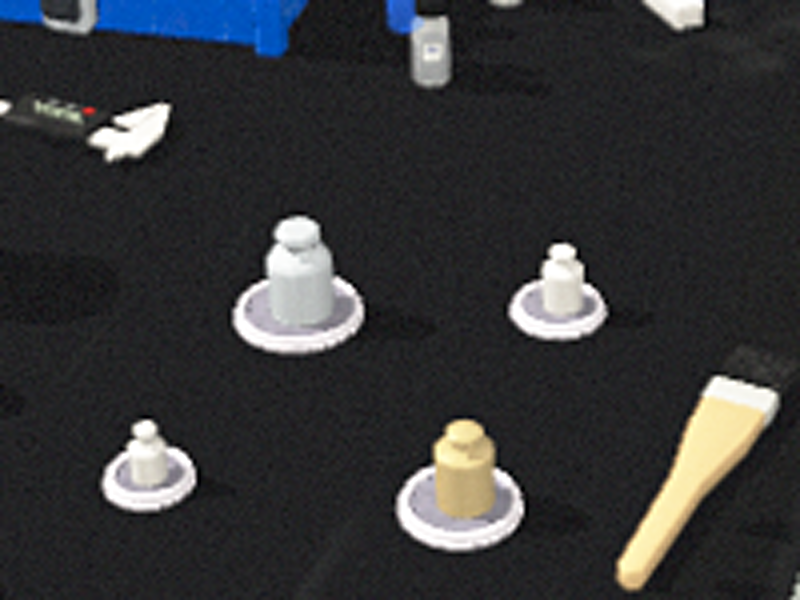

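All four weights stand upright inside their rims: 200 at (300,290), 50 at (563,295), 20 at (148,465) and 100 at (463,480). I'm handing in.

```bash
python3 -m handwheel '[{"dx":0,"dy":0,"dz":0,"wx":0,"wy":0,"wz":0,"claw":40},{"dx":0,"dy":0,"dz":0,"wx":0,"wy":0,"wz":0,"claw":40},{"dx":0,"dy":0,"dz":0,"wx":0,"wy":0,"wz":0,"claw":40}]'; python3 -c "
from workcell import job_done
print(job_done())"
```

```text
clock: 23.12
position: [0.5778, 0.2502, 0.241]
tool_rot: [3.141, 0.001, -0.0]
force: [-0.5, 0.1, -0.3]
grip_width: 0.0341
finger_force: 0.0
the job is handed in; nothing more can be done
None
```

I handed the job in at about 23 s: the last picture shows all four weights upright in their own nests, the arm kept clear of both vials, the gripper is open and clear, and no verdict was returned.

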